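# Swing the vise to the green marker and lock it

### The job

Pushing with one finger (the upright clamp bar at the end of the screw is the handiest place), turn the vise until its yellow pointer points at the green marker; then, with the finger again, push the orange-posted lock lever clockwise (seen from above) all the way to its stop and take the hand away. Only push: do not take the bar or the lever between the fingers, and leave the loose parts around the vise where they are.

Things in the scene. Friction and masses are not known exactly. Their poses are not given: they have to be found in the camera images.
- vise_base: Round aluminium base plate of the vise, 256 mm across and 12 mm thick, bolted to the bench. Origin on the bench at the plate's centre, which is the upright swivel axis of the vise head. Its x axis is where the pointer points at joint vise_head = 0 (away from the robot, give or take 0.2 rad).
- vise_head (a joint): Swivel angle of the blue cast iron vise head about the upright axis through the base centre, rad, growing counter-clockwise seen from above, -1 to 1. The pointer's direction is the base plate's x axis turned by this angle; the screw and clamp bar stick out exactly opposite. Stiff with friction: about 4 N at the bar turns it, it stops where it is left.
- pointer_tip (a point): Tip of the yellow pointer low on the head, 89 mm from the swivel axis, 24 mm above the bench. Its x axis runs outwards along the pointer, z up. The vise head lies within 95 mm of the axis on the bar's side and 50 mm elsewhere, 115 mm high; a copper board blank 100 mm wide is clamped in the jaws and rises to 148 mm.
- bar_top (a point): Top of the upright steel clamp bar with red ball ends, 140 mm from the swivel axis, opposite the pointer. 10 mm thick (balls 15 mm), 30 to 119.5 mm above the bench; the level screw head it passes through is 24 mm thick with its top 84 mm up. z up. Push sideways on the bar above the screw.
- green_marker: Green-capped pin fixed on the base plate beyond the pointer, 14 mm across, 22 mm tall, its top 34 mm above the bench. Origin at the centre of its foot, 98 to 123 mm from the swivel axis. This is the one to point at.
- red_marker: Red-capped pin like the green one, on the other side: not the one to point at. Origin at the centre of its foot.
- lock_lever (a joint): Angle of the lock lever, rad: grows clockwise seen from above, 0 to 1.05; 1.05 is the locked stop. It starts at 0 to 0.25. At 0 the lever points 65 degrees clockwise from the base plate's x axis, at the stop 125 degrees clockwise. About 2 N at the post moves it; it stays where it is left.
- lever_pivot (a point): Upright pivot axis of the lock lever, on the rim of the base plate 112 mm from its centre in the plate's -y direction; top of the pivot boss, 30 mm above the bench.
- lever_post (a point): Top centre of the upright orange post at the end of the lock lever, 80 mm from the pivot; post 12 mm across, from the flat arm (12 mm wide, top 26 mm up) to 60 mm above the bench. z up.
- enclosure: Loose black plastic enclosure half, open box 110 x 70 x 32 mm, to the left of the vise; leave it. Origin at the centre of its underside.
- spacer: Loose steel hex spacer rod standing upright, 14 mm across flats, 55 mm tall, beyond and right of the vise; leave it. Origin at the centre of its underside.
- terminal_block: Loose green terminal block with tin-plated contacts, 20 x 60 x 20 mm, near and right of the vise; leave it. Origin at the centre of its underside.
Not all that is in view belongs to the job. Several things look just like the enclosure: the one meant starts farthest to the robot's right.

How it is judged:
By the outcome, as a careful person would: the job done as asked, in the order asked, and still so for the second after the job is handed in, with the robot touching nothing.
It also fails if it takes over 58 s, if anything falls off the work surface, if the arm or the gripper's body presses on something with over 40 N, if the wrist force passes 120 N, or if a joint passes its speed limit or range.

### The arm

A 7-joint arm with a two-finger parallel gripper is mounted at the origin on the work surface. World frame = base frame: x ahead of the robot, y to its left, z up, the work surface at z = 0. Lengths are in m, angles in rad, forces in N, time in s.
With the tool pointing down it reaches from about 0.4 to 0.85 m from the base axis. Payload 10.4 kg.
Tool frame: the origin (TCP) lies between the finger pads; the fingertips stand manip.finger_overhang ahead of it and the grasp point (between the pads) lies 11 mm behind it (manip.finger_overhang is the distance from the TCP to the fingertips, in m); x points along the fingers, z is the direction in which the jaws open and shut, and the axes are right-handed (so a half turn about x gives the same grasp; the last joint's range is limited). The gripper opens to 85 mm and grips with 20 to 120 N. Pads are 22 mm wide; open, the fingers measure 114 mm over their backs; the gripper's body (76 mm by 85 mm) begins 54 mm behind the grasp point. The pads swing forward as they close: fully open they stand 13 mm farther back than shut.
Start: joints at [-1.238, 0.332, -0.065, 1.46, 0.022, 1.35, -0.088], TCP at [0.218, 0.586, 0.239] pointing down, gripper open.
Joint ranges: [-2.6, 2.6], [-0.5, 2.12], [-1.47, 1.34], [0.16, 2.42], [-1.27, 4.41], [0.06, 2.06], [-2.6, 2.6]. Speed limits (rad/s): [2.22, 2.22, 2.79, 2.79, 3.14, 3.14, 3.14].

### API

Orientations are given as a unit quaternion [x, y, z, w].
In Python, from workcell import get_obs, camera, workorder, manip gives the robot as it stands. The module is installed in compiled form; this text tells all that it offers.
- The arm moves only by the tool play_rows, never from a script. Its argument "increments" is text: rows parted by semicolons, each of 4 numbers parted by spaces: the shift along the tool's x, y, z in m, then the turn about the tool's x in rad. A call has 1 to 20 rows; each row shifts and turns the pose as measured when the row begins, along the tool's axes as they then stand; what a row does not reach is not made up. A row lasts 1/10 s, in which the tool goes at most 50 mm and 8.59 degrees, less where a joint would pass 70% of its speed; a pose out of reach is approached as far as the arm can. A call is refused whole if a number of a shift passes 0.05 or a number of a turn 0.15, either way. A call with a gripper value outside its range is refused whole. "hand" is the gripper command: -1 is fully open, 1 is shut, values between are in proportion, set as the call begins (left out, the last holds). The fingers move at their own pace and stop on an object; "squeeze" is the grip in N (left out, the last holds). Time passes only in rows, so rows that do not move let the fingers close. It gives the time, the measured TCP pose, the force and the opening at its end, in the units of the state.
- get_obs(): the state, without advancing time (a new reading comes with each control period).
- camera(name): name is "scene" or "top"; returns a dict with "img" (420x560x3 uint8, blue, green, red), "fov_y" (degrees; the focal length in pixels is half the picture's height over the tangent of half this angle, whatever the lens; pixels are square), "cx", "cy" (the principal point, pixels), "R" (3x3) and "t" (3): a world point X has camera coordinates R X + t. Camera axes: x right, y down, z forward; pixel columns grow to the right and rows downward; lengths in m; the calibration is good to about 2 mm. A picture is of the moment at which its call begins. There is no depth.
- workorder.hand_in(): hands the job in, once; it reports no verdict.
The state is a dict: "clock": time; "joint_pos": joint angles; "joint_velocities": joint speeds; "tau": joint torques, N m; "position": TCP position; "ee_rot": TCP orientation; "ft_force": force on the tool from outside, world axes, zero at the start; "torque": the same for the moment, N m; "grip_width": opening from 0.0 (shut) to 1.0 (fully open).
Only numpy, scipy, OpenCV 4.12 (cv2) and the standard library are available. Lean on these libraries where they do the work, as an engineer would, in place of code of your own. Each camera call takes 0.05 s, during which the arm holds its last target.

## Working session

There is one attempt and no reset: what is moved stays moved. The work goes in short steps, Python scripts to look and compute and a tool call to move; the robot and the scene stay as the last step left them, time stands still between calls to the robot, and variables do not carry over. Pictures are saved under pics/ and viewed, and the job is handed in when it is done.

Besides the shell and the picture viewer there is one more tool, called after "Request:" as name(argument=value, ...) on one line, values as JSON. play_rows: Moves the arm, as the interface text tells. Its arguments: {"type":"object","properties":{"increments":{"type":"string"},"hand":{"type":"number"},"squeeze":{"type":"number"}},"required":["increments"]}

```bash
mkdir -p pics; python3 - <<'E'
from workcell import get_obs, camera, workorder, manip
import cv2,numpy as np,pickle
print(get_obs()); print(manip.finger_overhang)
for n in("scene","top"):
    c=camera(n); pickle.dump(c,open(n+"0.pkl","wb")); cv2.imwrite(f"pics/{n}0.png",c["img"]); print(n,c["fov_y"],c["cx"],c["cy"],c["R"],c["t"], [k for k in c])
E
```

```text
{'clock': 0.0, 'joint_pos': array([-1.23758751,  0.33287255, -0.06474053,  1.46094785,  0.02162098,
        1.34990103, -0.08852243]), 'joint_velocities': array([-3.26466818e-03,  1.16562788e-03,  2.26043174e-03, -2.06899467e-03,
       -3.02300071e-05, -6.86573372e-05,  6.72885886e-04]), 'tau': array([-2.13148346e-04, -6.25440645e+01,  4.91367630e-02, -3.91620326e+01,
        1.61715393e-02,  9.63205355e-03, -1.38370117e-05]), 'position': array([0.21757827, 0.58551237, 0.23851249]), 'ee_rot': array([-0.40394676,  0.58098374,  0.40332646,  0.58018331]), 'ft_force': array([-0.27719223, -0.44423277, -0.73501799]), 'torque': array([-0.0195828 ,  0.0691828 ,  0.00470016]), 'grip_width': 0.9945577517421217}
0.008
scene 45.58859179881232 287.88179043683436 212.13754723663683 [[ 0.48780089  0.87295205 -0.00223722]
 [ 0.65415185 -0.36723113 -0.66123117]
 [-0.57804468  0.32108567 -0.75017887]] [-0.38872617 -0.24915577  1.52775321] ['img', 'fov_y', 'cx', 'cy', 'R', 't']
top 57.07714119628225 280.8557770547392 212.62773669877413 [[-0.02699313 -0.99926849  0.02708972]
 [-0.98701984  0.02235088 -0.15903542]
 [ 0.15831361 -0.03103096 -0.98690115]] [0.14531377 0.54622915 0.92536996] ['img', 'fov_y', 'cx', 'cy', 'R', 't']
```

View pics/scene0.png

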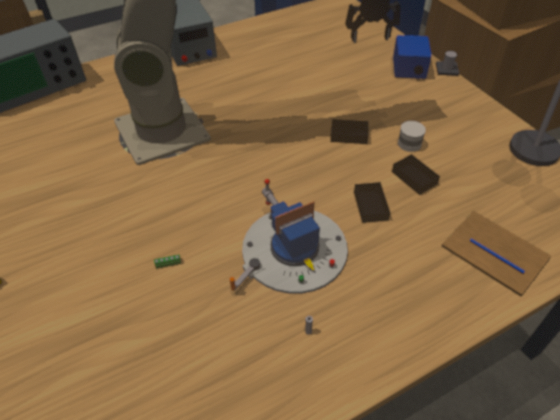

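View pics/top0.png

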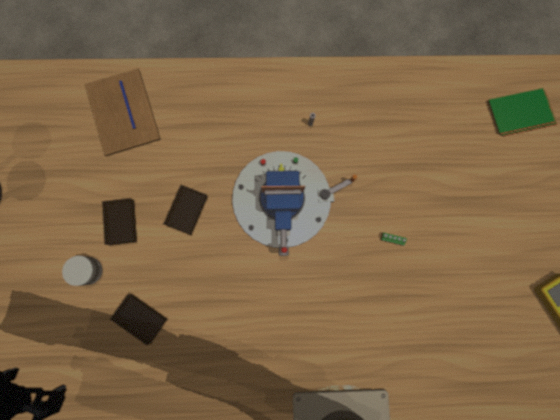

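The overview shows the vise at about (282,198) in top. The green marker is near (295,160), the red one near (263,162), the lever post near (353,178) and the bar near (284,251). I'll enlarge.

```bash
python3 - <<'E'
import cv2,pickle
t=pickle.load(open("top0.pkl","rb"))["img"]; s=pickle.load(open("scene0.pkl","rb"))["img"]
cv2.imwrite("pics/t1.png",cv2.resize(t[140:265,222:372],None,fx=5,fy=4.8*5/4.8 if 0 else 4.8,interpolation=cv2.INTER_CUBIC))
cv2.imwrite("pics/s1.png",cv2.resize(s[170:300,220:360],None,fx=4.5,fy=4.5,interpolation=cv2.INTER_CUBIC))
E
```

```text
(no output)
```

View pics/t1.png

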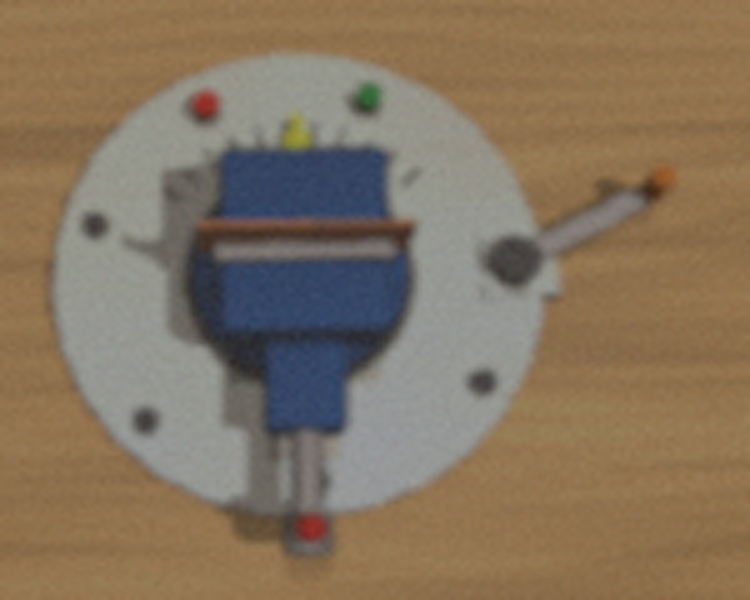

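View pics/s1.png

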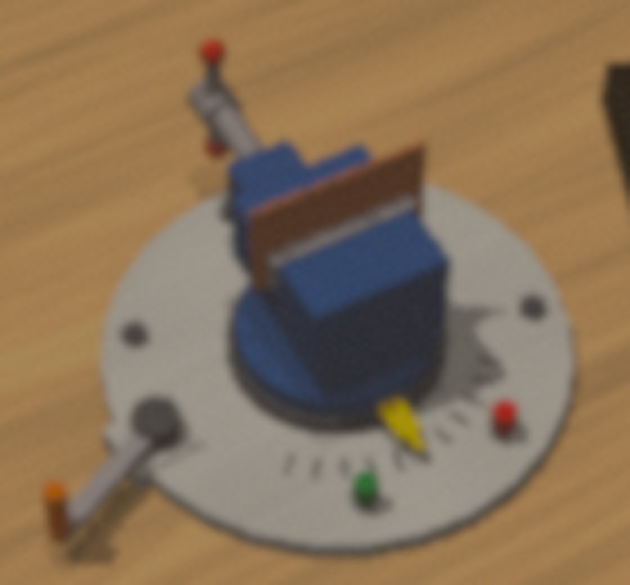

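The crops show these pixels (crop coordinates, top / scene):

| Point | top | scene |
|---|---|---|
| pointer tip | (297,114) | (423,456) |
| green cap | (369,96) | (366,483) |
| red cap | (205,103) | (504,412) |
| bar top | (313,527) | (210,47) |
| lever post | (662,176) | (54,490) |
| lever boss | (513,260) | (157,412) |

```bash
cat > h.py <<'E'
import numpy as np,cv2,pickle
def ray(c,u,v):
    f=c["img"].shape[0]/2/np.tan(np.radians(c["fov_y"]/2))
    d=c["R"].T@np.array([(u-c["cx"])/f,(v-c["cy"])/f,1.]); o=-c["R"].T@c["t"]; return o,d
def plane(c,u,v,z):
    o,d=ray(c,u,v); return o+d*(z-o[2])/d[2]
def proj(c,X):
    f=c["img"].shape[0]/2/np.tan(np.radians(c["fov_y"]/2)); p=c["R"]@np.asarray(X)+c["t"]; return c["cx"]+f*p[0]/p[2],c["cy"]+f*p[1]/p[2]
def tri(a,ua,b,ub):
    (o1,d1),(o2,d2)=ray(a,*ua),ray(b,*ub)
    s=np.linalg.lstsq(np.c_[d1,-d2],o2-o1,rcond=None)[0]; p,q=o1+s[0]*d1,o2+s[1]*d2
    return (p+q)/2,np.linalg.norm(p-q)
def T(x,y): return 222+(x+.5)/5-.5,140+(y+.5)/4.8-.5
def S(x,y): return 220+(x+.5)/4.5-.5,170+(y+.5)/4.5-.5
E
python3 - <<'E'
from h import *
t=pickle.load(open("top0.pkl","rb"));s=pickle.load(open("scene0.pkl","rb"))
P={"tip":((297,114),(423,456),.024),"green":((369,96),(366,483),.032),"red":((205,103),(504,412),.032),"bar":((313,527),(210,47),.115),"post":((662,176),(54,490),.058),"pivot":((513,260),(157,412),.03)}
for k,(a,b,z) in P.items():
    p,e=tri(t,T(*a),s,S(*b)); print(k,"tri",p.round(4),round(e,4),"top",plane(t,*T(*a),z).round(4)[:2],"scene",plane(s,*S(*b),z).round(4)[:2])
# plate ellipse
for n,c,pts in(("t",t,[T(52,290),T(547,290),T(300,53),T(300,515)]),("s",s,[S(103,350),S(575,360),S(345,551)])):
    print(n,[plane(c,*p,.012 if 1 else 0)[:2].round(4) for p in pts])
E
```

```text
tip tri [0.684  0.129  0.0219] 0.0041 top [0.6825 0.1273] scene [0.686  0.1302]
green tri [0.6901 0.0916 0.0324] 0.0036 top [0.6894 0.09  ] scene [0.6906 0.0934]
red tri [0.6875 0.1761 0.0328] 0.0028 top [0.6871 0.1749] scene [0.6875 0.1778]
bar tri [0.4534 0.1301 0.1178] 0.003 top [0.4529 0.1287] scene [0.4516 0.1327]
post tri [ 0.6353 -0.0526  0.0603] 0.0023 top [ 0.6354 -0.0541] scene [ 0.6344 -0.0511]
pivot tri [0.5984 0.0203 0.031 ] 0.0027 top [0.598  0.0189] scene [0.5984 0.0218]
t [array([0.5903, 0.2563]), array([ 0.5847, -0.0008]), array([0.7208, 0.1243]), array([0.466 , 0.1313])]
s [array([0.5352, 0.0198]), array([0.6657, 0.2385]), array([0.7093, 0.0707])]
```

```bash
python3 - <<'E'
from h import *
from scipy.spatial.transform import Rotation as R
from workcell import get_obs
o=get_obs(); print(R.from_quat(o["ee_rot"]).as_matrix().round(3))
t=pickle.load(open("top0.pkl","rb"))
for n,u,v in(("term",393,239),("spacer",311,122),("encl",186,211)): print(n,plane(t,u,v,.02).round(3))
E
```

```text
[[-0.    -0.937  0.348]
 [-0.001  0.348  0.937]
 [-1.    -0.    -0.001]]
term [ 0.478 -0.154  0.02 ]
spacer [0.796 0.044 0.02 ]
encl [0.563 0.372 0.02 ]
```

Request:
play_rows(increments="0 0 0 0;0 0 0 0;0 0 0 0;0 0 0 0;0 0 0 0;0 0 0 0;0 0 0 0;0 0 0 0", hand=1, squeeze=20)

```text
clock: 0.9
position: [0.2175, 0.5851, 0.2375]
ee_rot: [-0.404, 0.582, 0.403, 0.58]
ft_force: [0.1, -0.2, 0.3]
grip_width: 0.002
```

Request:
play_rows(increments="0 0 0 -0.12;0 0 0 -0.12;0 0 0 -0.12;0 -0.017 -0.036 0;0 -0.017 -0.036 0;0 -0.017 -0.036 0;0 -0.017 -0.036 0;0 -0.017 -0.036 0;0 -0.017 -0.036 0;0 -0.017 -0.036 0;0 -0.017 -0.036 0;0 -0.017 -0.036 0;0 -0.017 -0.036 0;0 -0.017 -0.036 0;0 -0.017 -0.036 0")

```text
clock: 2.4
position: [0.4345, 0.1459, 0.2382]
ee_rot: [-0.507, 0.492, 0.508, 0.493]
ft_force: [0.6, 0.4, 0.8]
grip_width: 0.002
```

Request:
play_rows(increments="0 -0.008 -0.03 0;0 -0.008 -0.03 0;0 -0.003 -0.012 0.03;0 0 0 0;0 0 0 0")

```text
clock: 2.9
position: [0.4577, 0.0669, 0.2391]
ee_rot: [-0.497, 0.501, 0.498, 0.504]
ft_force: [1.2, 0.3, -1.0]
grip_width: 0.001
```

```bash
python3 - <<'E'
from workcell import *
from h import *
from scipy.spatial.transform import Rotation as R
o=get_obs();print(o["position"],R.from_quat(o["ee_rot"]).as_matrix().round(3),o["joint_pos"].round(2))
E
```

```text
[0.45774246 0.06693216 0.239086  ] [[ 0.003 -1.     0.011]
 [ 0.004  0.011  1.   ]
 [-1.    -0.003  0.004]] [-0.61 -0.05  0.36  1.89  0.01  1.3   1.31]
```

Now down to TCP z of about 0.104 (tips 0.096), 45 mm to the right of the bar, then look.

Request:
play_rows(increments="0.035 0 0 0;0.035 0 0 0;0.035 0 0 0;0.03 0 0 0;0 0 0 0;0 0 0 0")

```text
clock: 3.5
position: [0.4576, 0.0779, 0.1018]
ee_rot: [-0.501, 0.496, 0.501, 0.502]
ft_force: [0.6, 0.4, 0.0]
grip_width: -0.0
```

```bash
python3 - <<'E'
from workcell import *
import cv2,numpy as np
a=camera("top")["img"][130:280,210:360]; b=camera("scene")["img"][130:300,200:370]
cv2.imwrite("pics/d1.png",np.hstack([cv2.resize(a,(400,400),interpolation=2),cv2.resize(b,(400,400),interpolation=2)]))
print(get_obs()["position"])
E
```

```text
[0.4581057  0.07774035 0.10239496]
```

View pics/d1.png

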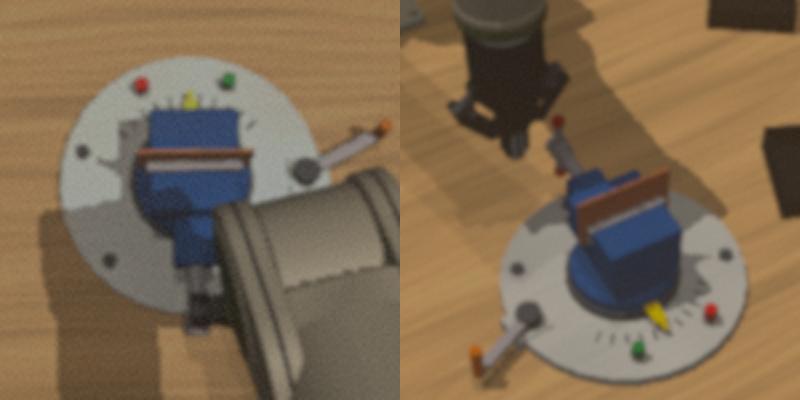

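Request:
play_rows(increments="0 0 0.01 0;0 0 0.01 0;0 0 0.008 0;0 0 0.008 0;0 0 0.008 0;0 0 0.008 0;0 0 0.008 0;0 0 0 0")

```text
clock: 4.4
position: [0.461, 0.1424, 0.1069]
ee_rot: [-0.502, 0.494, 0.499, 0.505]
ft_force: [-0.6, -0.4, 0.1]
grip_width: -0.0
```

```bash
cat > look.py <<'E'
import sys
from workcell import *
from h import *
t=camera("top"); s=camera("scene"); n=sys.argv[1]
pickle.dump((t,s),open(n+".pkl","wb"))
a=t["img"][130:280,210:360]; b=s["img"][130:300,200:370]
cv2.imwrite(f"pics/{n}.png",np.hstack([cv2.resize(a,(400,400),interpolation=2),cv2.resize(b,(400,400),interpolation=2)]))
o=get_obs();print(o["position"],o["ft_force"],o["clock"])
E
python3 look.py d2
```

```text
[0.46082716 0.14188991 0.1068708 ] [-0.35015293 -0.02321594 -0.41216327] 4.5
```

View pics/d2.png

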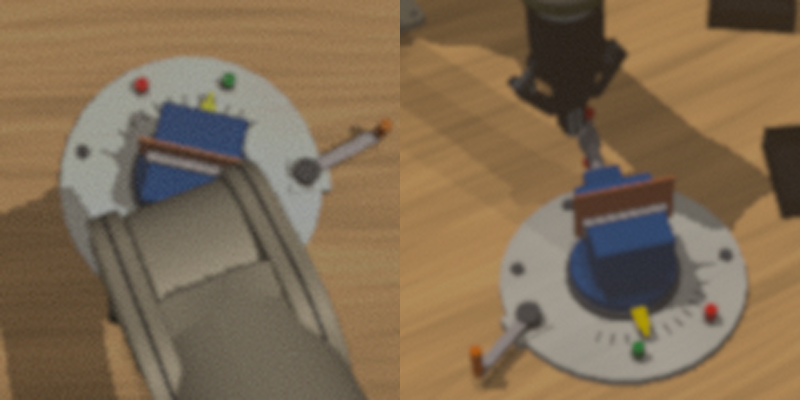

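```bash
cat > zoom.py <<'E'
import sys
from h import *
n=sys.argv[1]; t,s=pickle.load(open(n+".pkl","rb"))
a=t["img"][150:190,265:325]; b=s["img"][235:305,260:350]
cv2.imwrite(f"pics/{n}z.png",np.vstack([cv2.resize(a,(600,400),interpolation=2)[:,:],cv2.resize(b,(0,0),fx=6.6667,fy=6.6667,interpolation=2)[290-200:290,:]]) if 0 else cv2.resize(a,(600,400),interpolation=2))
cv2.imwrite(f"pics/{n}y.png",cv2.resize(b,(720,560),interpolation=2))
E
python3 zoom.py d2
```

```text
(no output)
```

View pics/d2z.png

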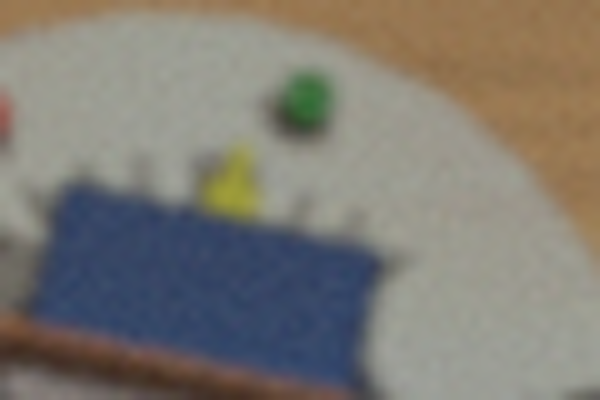

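View pics/d2y.png

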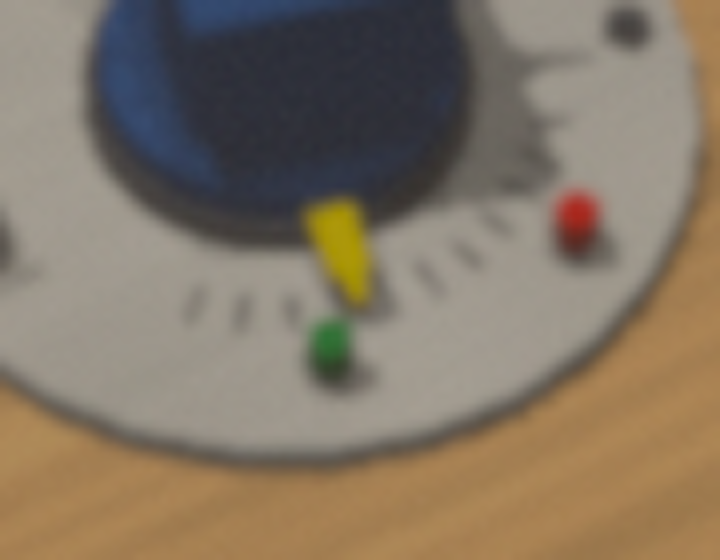

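```bash
cat > ang.py <<'E'
from h import *
def rep(n,tt,st,tg=(305,97),sg=(330,333)):
    t,s=pickle.load(open(n+".pkl","rb"))
    f=lambda p:(265+(p[0]+.5)/10-.5,150+(p[1]+.5)/10-.5); g=lambda p:(260+(p[0]+.5)/8-.5,235+(p[1]+.5)/8-.5)
    for c,q,ax,a,b in((t,f,(.5935,.1278),tt,tg),(s,g,(.595,.131),st,sg)):
        r=[]
        for p,z in((a,.024),(b,.033)):
            d=plane(c,*q(p),z)[:2]-ax; r+=[np.hypot(*d).round(4),np.arctan2(d[1],d[0]).round(4)]
        print("tip r,ang",r[:2],"green r,ang",r[2:],"remaining",round(r[1]-r[3],4))
E
python3 -c "
from ang import *
rep('d2',(241,147),(360,303))"
```

```text
tip r,ang [np.float64(0.0885), np.float64(-0.2326)] green r,ang [np.float64(0.1034), np.float64(-0.3648)] remaining 0.1322
tip r,ang [np.float64(0.087), np.float64(-0.2461)] green r,ang [np.float64(0.1013), np.float64(-0.3753)] remaining 0.1292
```

Request:
play_rows(increments="0.001 0 0.003 0;0.001 0 0.003 0;0.001 0 0.003 0;0.001 0 0.003 0;0 0 0 0;0 0 0 0")

```text
clock: 5.1
position: [0.4621, 0.1535, 0.1036]
ee_rot: [-0.502, 0.494, 0.498, 0.506]
ft_force: [0.8, -2.8, 2.7]
grip_width: -0.001
```

```bash
python3 look.py d3; python3 zoom.py d3
```

```text
[0.46207527 0.15347195 0.10365652] [ 2.01026893 -2.27233712  2.20965747] 5.2
```

View pics/d3z.png

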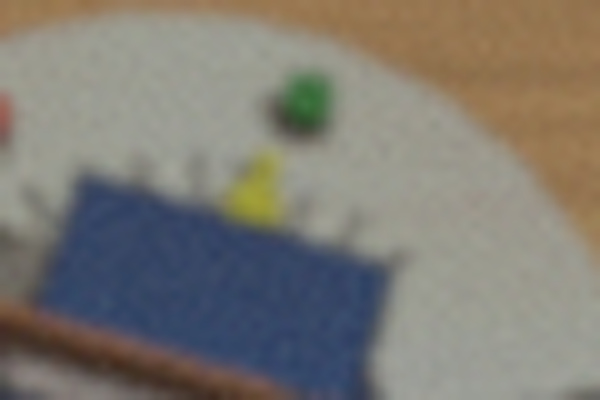

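View pics/d3y.png

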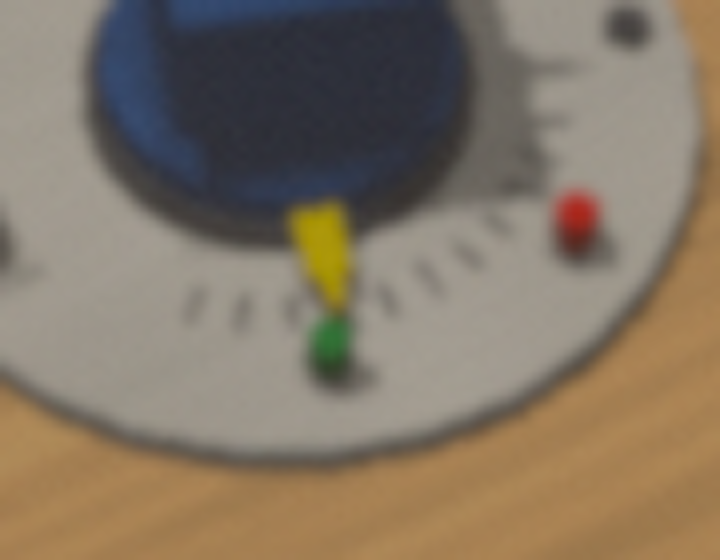

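```bash
python3 -c "
from ang import *
rep('d3',(268,153),(339,309))"
```

```text
tip r,ang [np.float64(0.0887), np.float64(-0.3138)] green r,ang [np.float64(0.1034), np.float64(-0.3648)] remaining 0.051
tip r,ang [np.float64(0.0876), np.float64(-0.3195)] green r,ang [np.float64(0.1013), np.float64(-0.3753)] remaining 0.0558
```

Request:
play_rows(increments="0 0 0.003 0;0 0 0.003 0;0 0 0 0;0 0 0 0")

```text
clock: 5.6
position: [0.4632, 0.1586, 0.1037]
ee_rot: [-0.502, 0.494, 0.497, 0.507]
ft_force: [1.7, -1.8, 1.3]
grip_width: -0.002
```

```bash
python3 look.py d4; python3 zoom.py d4
```

```text
[0.46316175 0.15852091 0.10372564] [ 1.59860326 -2.68724222  0.11101181] 5.7
```

View pics/d4z.png

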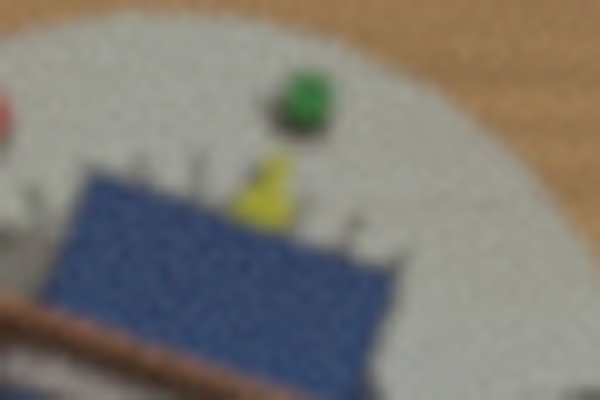

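View pics/d4y.png

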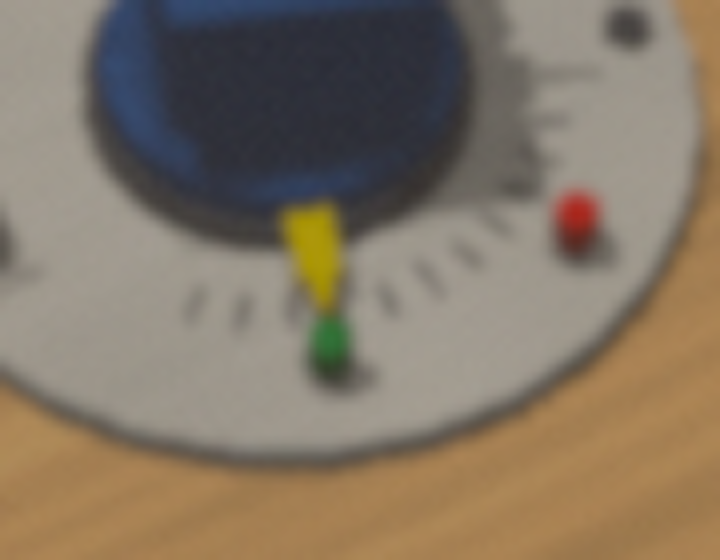

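```bash
python3 -c "
from ang import *
rep('d4',(281,153),(326,310))
t,s=pickle.load(open('d4.pkl','rb'))
# predicted pixels: pointer tip at angle of green; pin top/foot
for c,ax,ga,gr,off in((t,(.5935,.1278),-.3648,.1034,(265,150,10)),(s,(.595,.131),-.3753,.1013,(260,235,8))):
  for r,z in((gr,.034),(gr,.012),(.089,.024),(.05,.024)):
    u,v=proj(c,(ax[0]+r*np.cos(ga),ax[1]+r*np.sin(ga),z)); print(r,z,round((u+.5-off[0])*off[2]),round((v+.5-off[1])*off[2]))
"
```

```text
tip r,ang [np.float64(0.0898), np.float64(-0.35)] green r,ang [np.float64(0.1034), np.float64(-0.3648)] remaining 0.0148
tip r,ang [np.float64(0.0873), np.float64(-0.3624)] green r,ang [np.float64(0.1013), np.float64(-0.3753)] remaining 0.0129
0.1034 0.034 306 96
0.1034 0.012 300 121
0.089 0.024 285 158
0.05 0.024 236 295
0.1013 0.034 331 331
0.1013 0.012 329 375
0.089 0.024 323 316
0.05 0.024 304 206
```

Request:
play_rows(increments="0 0 0.0025 0;0 0 0 0;0 0 0 0")

```text
clock: 6.0
position: [0.4635, 0.1606, 0.1037]
ee_rot: [-0.502, 0.494, 0.496, 0.507]
ft_force: [2.3, -1.8, 2.5]
grip_width: 0.001
```

```bash
python3 look.py d5; python3 zoom.py d5
```

```text
[0.46348413 0.16054418 0.10372018] [ 0.82872327 -2.09527196  1.18816515] 6.1
```

View pics/d5z.png

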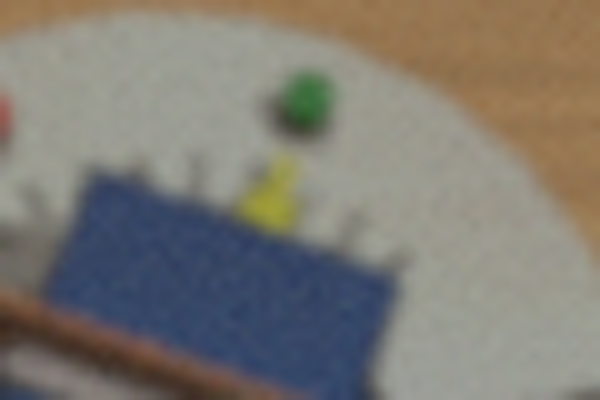

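View pics/d5y.png

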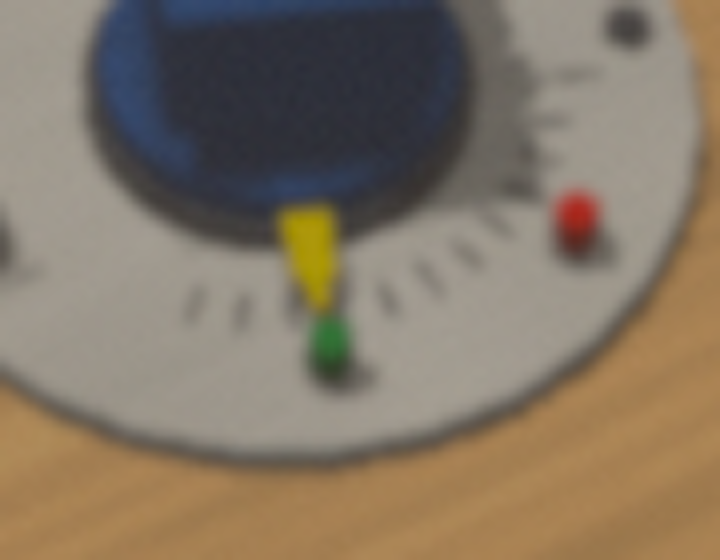

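Predicted tip pixels for alignment are (285,158) and (323,316). I read about (286,156) and (322,312), so the pointer is aligned. I'll back away along -y, then rise.

Request:
play_rows(increments="0 0 -0.01 0;0 0 -0.02 0;0 0 -0.03 0;0 0 -0.03 0;-0.03 0 -0.03 0;-0.03 0 -0.03 0;0 -0.03 -0.03 0;0 -0.04 -0.03 0;0 -0.04 -0.02 0;0 -0.04 -0.02 0;0 0 0 0")

```text
clock: 7.2
position: [0.6119, -0.0988, 0.1648]
ee_rot: [-0.502, 0.491, 0.501, 0.506]
ft_force: [-0.3, 0.5, -0.3]
grip_width: -0.001
```

```bash
python3 look.py d6; python3 zoom.py d6; python3 -c "
from workcell import *
from scipy.spatial.transform import Rotation as R
o=get_obs();print(R.from_quat(o['ee_rot']).as_matrix().round(3),o['joint_pos'].round(2))"
```

```text
[ 0.60929509 -0.0966338   0.1655038 ] [ 0.18871124  0.26438018 -0.37781271] 7.3
[[ 0.015 -1.    -0.007]
 [ 0.016 -0.007  1.   ]
 [-1.    -0.015  0.016]] [-0.33  0.38  0.53  1.62 -0.23  1.19  1.83]
```

View pics/d6.png

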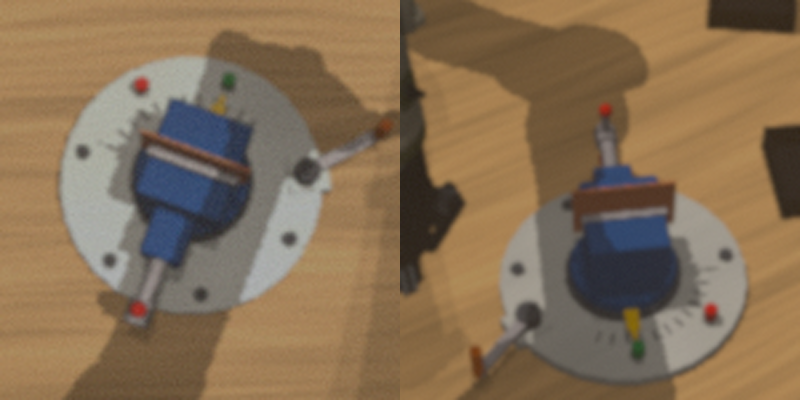

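View pics/d6z.png

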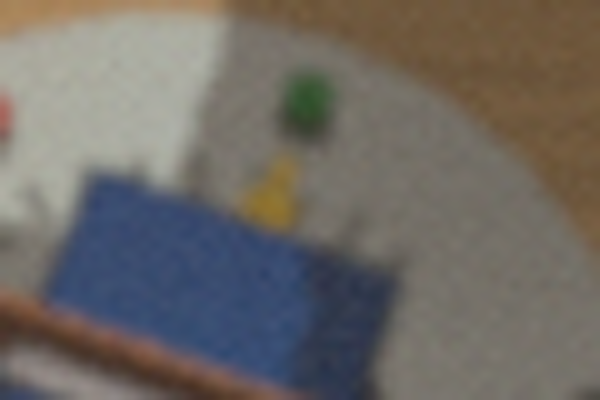

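Request:
play_rows(increments="0 -0.025 0.015 0;0 -0.025 0.015 0;0 -0.02 0.012 0;0 0 0 0;0 0 0 0")

```text
clock: 7.8
position: [0.6759, -0.0502, 0.1689]
ee_rot: [-0.5, 0.489, 0.504, 0.507]
ft_force: [-0.5, -0.5, -1.2]
grip_width: 0.002
```

```bash
python3 -c "
from ang import *
from workcell import *
rep('d6',(286,156),(322,311))
t,s=pickle.load(open('d6.pkl','rb'))
d=plane(t,210+138*.375,130+310*.375,.115)[:2]-(.5935,.1278);print('bar',np.hypot(*d),np.arctan2(-d[1],-d[0]))
p=tri(t,(210+383*.375,130+127*.375),s,(200+477*.425,130+353*.425));print(p)
print(get_obs()['position'])"
```

```text
tip r,ang [np.float64(0.0895), np.float64(-0.3666)] green r,ang [np.float64(0.1034), np.float64(-0.3648)] remaining -0.0018
tip r,ang [np.float64(0.0875), np.float64(-0.376)] green r,ang [np.float64(0.1013), np.float64(-0.3753)] remaining -0.0007
bar 0.14191806815248298 -0.37373897850421095
(array([0.74016932, 0.09002974, 0.1691388 ]), np.float64(0.35946443385473914))
[ 0.67591337 -0.05018962  0.16892313]
```

Request:
play_rows(increments="0.03 0 0 0;0.03 0 0 0;0.03 0 0 0;0.028 0 0 0;0 0 0 0;0 0 0 0")

```text
clock: 8.4
position: [0.6728, -0.0488, 0.0531]
ee_rot: [-0.5, 0.488, 0.503, 0.509]
ft_force: [-0.4, -0.4, -0.6]
grip_width: -0.002
```

```bash
python3 look.py e1
```

```text
[ 0.67334556 -0.04864733  0.05352506] [-0.33090424 -0.53745065  0.46081999] 8.5
```

View pics/e1.png

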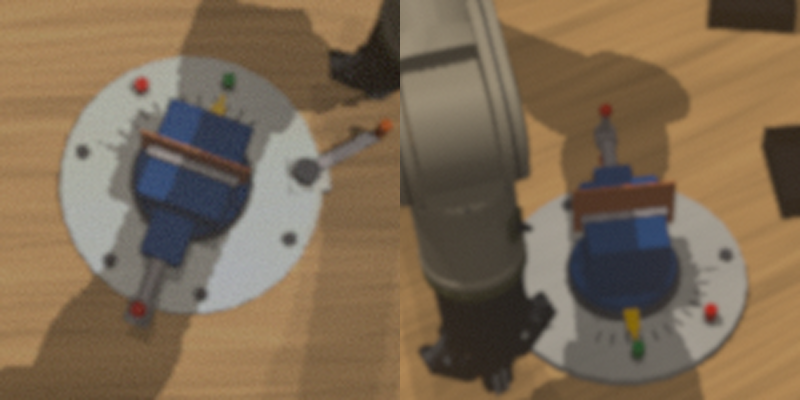

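Request:
play_rows(increments="0.006 0.005 -0.003 0;0 0.008 -0.003 0;0 0.008 0 0;0 0.008 0 0;0 0.008 0 0;0 0.008 0 0;0 0.008 0 0;0 0 0 0")

```text
clock: 9.3
position: [0.619, -0.0576, 0.0514]
ee_rot: [-0.502, 0.485, 0.5, 0.512]
ft_force: [0.7, -0.2, -0.1]
grip_width: -0.001
```

```bash
python3 look.py e2
```

```text
[ 0.61959332 -0.05720227  0.05118354] [-0.24508317  0.92825646  1.14905164] 9.4
```

View pics/e2.png

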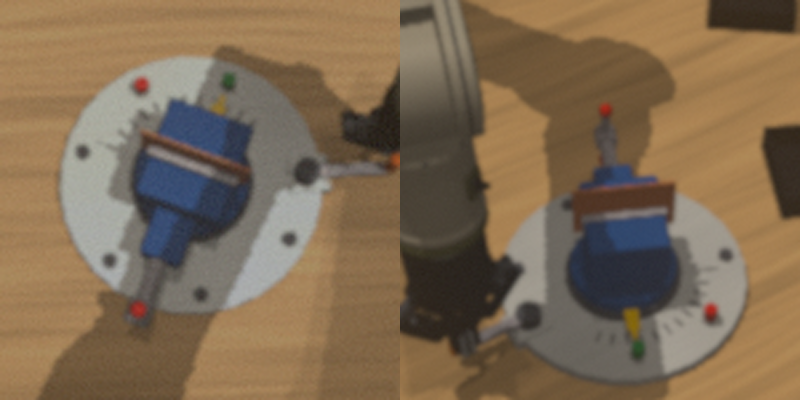

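Request:
play_rows(increments="0.004 0.006 0 0;0 0.007 0.001 0;0 0.007 0.001 0;0 0.007 0.001 0;0 0.006 0.001 0;0 0.005 0.001 0;0 0 0 0")

```text
clock: 10.1
position: [0.5799, -0.0492, 0.0461]
ee_rot: [-0.503, 0.484, 0.501, 0.512]
ft_force: [1.1, -0.2, 0.9]
grip_width: 0.001
```

```bash
python3 look.py e3
```

```text
[ 0.57999401 -0.04979083  0.0458707 ] [ 0.0294806  -0.10585488  0.03617361] 10.2
```

View pics/e3.png

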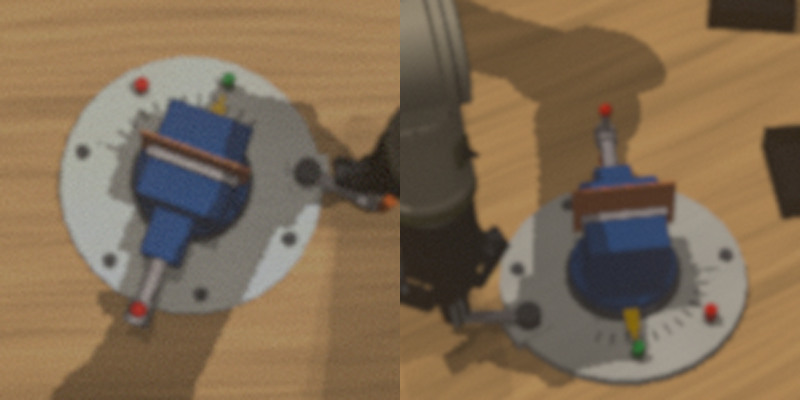

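Lever is near -110°. I'll keep pushing until it meets the stop.

Request:
play_rows(increments="0 0.006 0 0;0 0.006 0 0;0 0.006 0 0;0 0.005 0 0;0 0.005 0 0")

```text
clock: 10.7
position: [0.5738, -0.0483, 0.0499]
ee_rot: [-0.517, 0.472, 0.487, 0.522]
ft_force: [25.2, 0.4, -14.2]
grip_width: 0.002
```

```bash
python3 look.py e4
```

```text
[ 0.57374936 -0.04819628  0.05017776] [ 24.97258332   2.03287611 -13.75343428] 10.8
```

View pics/e4.png

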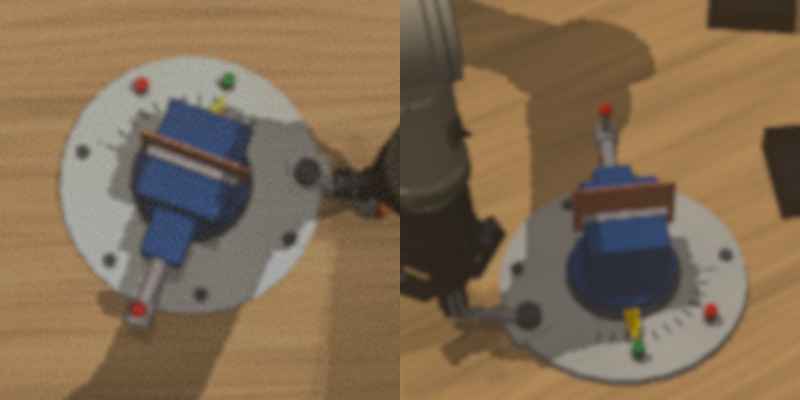

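25 N at x=0.574, where I predicted 0.572, so this is the stop. I'll withdraw along +x, rise, then move clear.

Request:
play_rows(increments="0 -0.004 0 0;0 -0.01 0 0;0 -0.015 0 0;0 -0.015 0 0;-0.02 -0.005 0 0;-0.04 0 0 0;-0.04 0 0 0;-0.04 0 -0.01 0;-0.03 0 -0.04 0;0 0 -0.04 0;0 0 -0.04 0;0 0 -0.04 0;0 0 -0.04 0;0 0 -0.04 0;0 0 0 0;0 0 0 0")

```text
clock: 12.4
position: [0.6082, -0.3142, 0.2195]
ee_rot: [-0.512, 0.479, 0.493, 0.515]
ft_force: [0.5, 1.5, 0.2]
grip_width: -0.002
```

```bash
python3 look.py f1; python3 zoom.py f1
```

```text
[ 0.60824901 -0.31358531  0.21979106] [0.0463926  0.16016967 0.47590291] 12.5
```

View pics/f1.png

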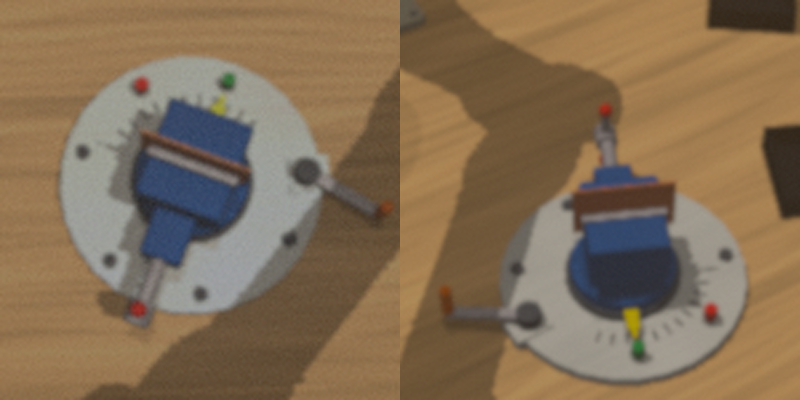

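View pics/f1z.png

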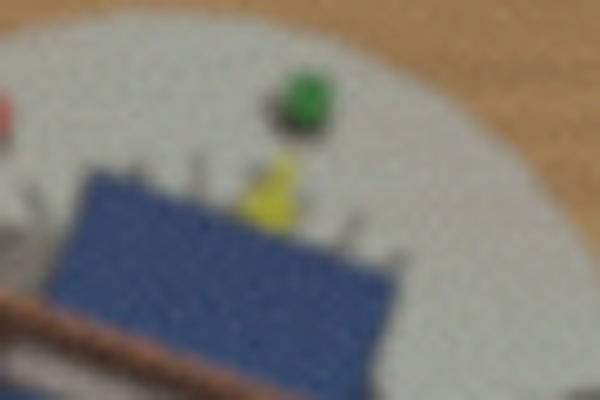

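View pics/f1y.png

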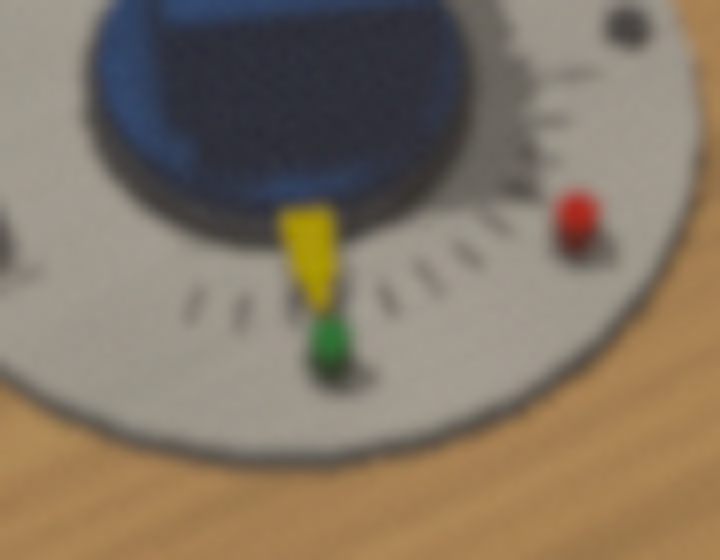

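```bash
python3 -c "
from h import *
t,s=pickle.load(open('f1.pkl','rb'))
c=lambda x,y:(210+(x+.5)*.375-.5,130+(y+.5)*.375-.5); d=lambda x,y:(200+(x-400+.5)*.425-.5,130+(y+.5)*.425-.5)
p,e=tri(t,c(385,208),s,d(446,291)); q,e2=tri(t,c(306,171),s,d(529,314)); print(p,e,q,e2)
v=(p-q)[:2];print(np.hypot(*v),np.degrees(np.arctan2(v[1],v[0])))
v=np.array([.6353-.5984,-.0526-.0203]);print('start',np.degrees(np.arctan2(v[1],v[0])))
t0=pickle.load(open('top0.pkl','rb'))['img'];dd=cv2.absdiff(t0,t['img']);
for n,(x,y) in dict(term=(393,239),spacer=(311,120),encl=(186,211)).items(): print(n,dd[y-10:y+10,x-12:x+12].mean())
"
```

```text
[ 0.55628993 -0.04815849  0.05704842] 0.0037732461468152037 [0.59956382 0.01909881 0.02524936] 0.0033537312994556703
0.07997608632676173 -122.75755739472221
start -63.15270588665119
term 3.7284722222222224
spacer 5.800694444444445
encl 4.125694444444444
```

```bash
python3 -c "
from workcell import *
print(workorder.hand_in())"
```

```text
the job is handed in; nothing more can be done
None
```

I turned the vise until its yellow pointer faced the green marker, then pushed the lock lever clockwise to its stop, and handed the job in at about 12.5 s. I pushed with the fingers shut throughout, the bar in small checked steps. Afterwards I took the hand away, and it was touching nothing at hand-in.

- **Pointer:** after the bar push it was within about 0.002 rad of the green marker in both cameras. The bar's direction put it within 0.01 rad. It looked unchanged in the last pictures, after the lever push.
- **Lever:** it points at -122.8°, about 60° from where it started. The stop should be at about -122.5°, given the base plate's measured yaw. The finger met about 25 N there.
- **Loose parts:** the enclosure, spacer and terminal block show no visible change in the top picture.
- **Disagreement:** the two cameras differ by a steady 3 mm or so sideways. I allowed for it by measuring angles within each camera separately. No check failed.

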